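Tamp deburring stones level in a finishing tub

TASK

Two of the brown ceramic stones in the small blue tub are riding on top of the others. Take the flat-footed tamper by its yellow handle and press its foot straight down inside the tub until all the stones lie in one level layer, then stand the tamper upright on the bench again, clear of the tub, and let go of it.

Things in the scene. Friction and masses are not known exactly. Their poses are not given: they have to be found in the camera images.
- tamper_handle (a point): Grip point of the tamper, on its centre line 95 mm above its underside. It stands on the bench: aluminium foot 132 (own x) by 84 (own y) by 10 mm thick, a dark collar 70 by 40 by 10 mm on it, then an upright yellow block handle 56 (x) by 28 mm (y) from 20 to 120 mm above the underside. About 0.45 kg. Own z points up the handle. Grip it from above across the 28 mm.
- tub: Blue open steel tub fixed to the bench. Inside 160 (own x) by 108 mm (own y); walls 4 mm thick, rim 66 mm above the bench; ears 6 mm high stick out 26 mm at the x ends. Origin: its centre at bench level, z up. Inner floor 4 mm above the bench. In it are eight equal stones: six on the floor in three rows of two, with slack round them, and two riding on those on the tub's middle line (own x).
- stone_a (a point): Centre of the riding stone toward the tub's -x end. Each brown stone is a 38 mm ball with a 20 mm wide flat stub at top and bottom, 38 mm high. It rides about 21 mm proud; pressed with 5 to 20 N it wedges the others apart and sinks to the floor, its centre then 23 mm and its top 42 mm above the bench, level with the rest.
- stone_b (a point): Centre of the riding stone toward the tub's +x end; same shape, start and final height as stone_a.

How it is judged:
By the outcome, as a careful person would: the job done as asked, in the order asked, and still so for the second after the job is handed in, with the robot touching nothing.
It also fails if it takes over 51 s, if anything falls off the work surface, if the arm or the gripper's body presses on something with over 40 N, if the wrist force passes 120 N, or if a joint passes its speed limit or range.

ROBOT

A 6-joint arm with a two-finger parallel gripper is mounted at the origin on the work surface. World frame = base frame: x ahead of the robot, y to its left, z up, the work surface at z = 0. Lengths are in m, angles in rad, forces in N, time in s.
With the tool pointing down it reaches from about 0.35 to 0.775 m from the base axis. Payload 7.3 kg.
Tool frame: the origin (TCP) lies midway between the tips of the shut fingers; the grasp point (between the pads) lies 19 mm behind it (manip.tcp_to_grasp is the distance from the TCP to the grasp point, in m); z points along the fingers, y is the direction in which the jaws open and shut (so a half turn about z gives the same grasp; the last joint's range is limited). The gripper opens to 92 mm and grips with 3 to 60 N. Pads are 19 mm wide; open, the fingers measure 130 mm over their backs; the gripper's body (75 mm by 190 mm) begins 47 mm behind the grasp point.
Start: joints at [1.121, 0.342, 1.524, -0, 1.275, -0.146], TCP at [0.157, 0.501, 0.227] pointing down, gripper open.
Joint ranges: [-2.53, 2.53], [-0.77, 2.02], [0.04, 2.7], [-1, 4.14], [0.28, 2.66], [-3.11, 3.11]. Speed limits (rad/s): [2.57, 2.57, 3.14, 3.14, 3.14, 3.14].

INTERFACE

Orientations are given as a unit quaternion [w, x, y, z].
In Python, from rig import status, cams, order, manip gives the robot as it stands.
- The arm moves only by the shell command python3 -m inch 'ROWS' [FORCE]. ROWS is text: rows parted by semicolons, each of 7 numbers parted by spaces: the gripper's target within -1 to 1 (fully open at 1, half-way at 0, shut at -1), then the shift along the tool's x, y, z in units of 40 mm (1.0 is 40 mm), then the turn, a rotation vector about the tool's x, y, z in units of 5 degrees (1.0 is 5 degrees). In form: jaw tx ty tz rx ry rz; .... A call has 1 to 12 rows; each row shifts and turns the pose as measured when the row begins, along the tool's axes as they then stand; what a row does not reach is not made up. A row lasts 1/12 s, in which the tool goes at most 41.7 mm and 7.16 degrees, less where a joint would pass 70% of its speed; a pose out of reach is approached as far as the arm can. A call is refused whole if a number of a shift passes 1 or a number of a turn 1, either way. A call with a gripper value outside its range is refused whole. The fingers move at their own pace and stop on an object; FORCE is the grip in N (left out, the last holds). Time passes only in rows, so rows that do not move let the fingers close. It gives the time, the measured TCP pose, the force and the opening at its end, in the units of the state.
- status.state(): the state, without advancing time (a new reading comes with each control period).
- cams.capture(name): name is "scene" or "top" or "wrist"; returns the picture (400x640x3 uint8, blue, green, red); there is no depth.
- cams.camera_info(name): a dict with "intrinsics" (3x3 intrinsics, pixels), "D" ([k1, k2, p1, p2, k3] as OpenCV has them; the pictures are not rectified), "position" and "attitude" of the camera in the world; the wrist camera has in their place "T_tool_cam" (4x4, takes a point from camera to tool coordinates, whose origin is the TCP and whose axes are the flange's). Camera axes: x right, y down, z forward; pixel columns grow to the right and rows downward; lengths in m; the calibration is good to about 2 mm. A picture is of the moment at which its call begins: read the wrist's pose just before it. camera_info takes no time and is no camera call.
- order.close_job(): hands the job in, once; it reports no verdict.
The state is a dict: "time": time; "joint_positions": joint angles; "dq": joint speeds; "joint_torque": joint torques, N m; "ee_pos": TCP position; "tcp_rot": TCP orientation; "ft_force": force on the tool from outside, world axes, zero at the start; "wrist_torque": the same for the moment, N m; "gripper_width": finger opening in m.
Only numpy, scipy, OpenCV 4.12 (cv2) and the standard library are available. Lean on these libraries where they do the work, as an engineer would, in place of code of your own. Each camera call takes 0.05 s, during which the arm holds its last target.

## Working session

There is one attempt and no reset: what is moved stays moved. The work goes in short steps, Python scripts to look and compute and a shell command to move; the robot and the scene stay as the last step left them, time stands still between calls to the robot, and variables do not carry over. Pictures are saved under pics/ and viewed, and the job is handed in when it is done.

```bash
ls; mkdir -p pics; cat > h.py <<'E'
import numpy as np, cv2
from rig import status,cams,manip
from scipy.spatial.transform import Rotation as R
def snap(n,f):
    s=status.state(); im=np.array(cams.capture(n)); cv2.imwrite('pics/'+f,im); return s,im
def Rq(q): return R.from_quat([q[1],q[2],q[3],q[0]]).as_matrix()
def pose(n,s=None):
    i=cams.camera_info(n)
    if n=='wrist':
        T=np.array(i['T_tool_cam']); A=Rq(s['tcp_rot']); return A@T[:3,:3], A@T[:3,3]+np.array(s['ee_pos'])
    a=np.array(i['attitude']); 
    return (Rq(a) if a.size==4 else a.reshape(3,3)), np.array(i['position'])
def ray(n,px,s=None):
    i=cams.camera_info(n); u=cv2.undistortPoints(np.array(px,float).reshape(-1,1,2),np.array(i['intrinsics'],float),np.array(i['D'],float)).reshape(-1,2)
    A,p=pose(n,s); d=np.c_[u,np.ones(len(u))]@A.T
    return p,d/np.linalg.norm(d,axis=1)[:,None]
def onplane(n,px,z,s=None):
    p,d=ray(n,px,s); return p+d*((z-p[2])/d[:,2])[:,None]
def meet(rs):
    M=0;b=0
    for p,d in rs:
        Q=np.eye(3)-np.outer(d,d); M=M+Q;b=b+Q@p
    x=np.linalg.solve(M,b); return x,[np.linalg.norm((np.eye(3)-np.outer(d,d))@(x-p)) for p,d in rs]
def proj(n,P,s=None):
    i=cams.camera_info(n);A,p=pose(n,s)
    rv=cv2.Rodrigues(A.T)[0]; return cv2.projectPoints(np.array(P,float).reshape(-1,1,3),rv,-A.T@p,np.array(i['intrinsics'],float),np.array(i['D'],float))[0].reshape(-1,2)
E
python3 - <<'E'
from h import *
for n in('scene','top','wrist'):
    s,im=snap(n,n+'0.png'); print(n,cams.camera_info(n))
print(s, manip.tcp_to_grasp)
E
```

```text
pics
scene {'intrinsics': array([[403.49078601,   0.        , 323.05545322],
       [  0.        , 403.49078601, 201.18392747],
       [  0.        ,   0.        ,   1.        ]]), 'D': array([-0.10264344,  0.        ,  0.        ,  0.        ,  0.        ]), 'position': array([1.05580999, 0.19148608, 0.74233027]), 'attitude': array([-0.20026479,  0.52818015,  0.77159705, -0.29250254])}
top {'intrinsics': array([[441.54927933,   0.        , 319.01363992],
       [  0.        , 441.54927933, 193.73041281],
       [  0.        ,   0.        ,   1.        ]]), 'D': array([0.02344871, 0.        , 0.        , 0.        , 0.        ]), 'position': array([ 0.47313394, -0.00498187,  0.88479733]), 'attitude': array([-0.01198749,  0.71068205, -0.70309622,  0.02104826])}
wrist {'intrinsics': array([[296.92861141,   0.        , 320.74922792],
       [  0.        , 296.92861141, 196.85395569],
       [  0.        ,   0.        ,   1.        ]]), 'D': array([-0.0520032,  0.       ,  0.       ,  0.       ,  0.       ]), 'T_tool_cam': array([[ 9.27804499e-04, -9.57485186e-01, -2.88480950e-01,
      
[... 270 characters left out ...]
00]])}
{'time': 0.1, 'joint_positions': array([ 1.12098720e+00,  3.42654332e-01,  1.52486327e+00, -1.15671130e-05,
        1.27541753e+00, -1.45992628e-01]), 'dq': array([-0.0002998 , -0.0015998 , -0.00370824,  0.0024237 ,  0.00115285,
       -0.00223997]), 'joint_torque': array([ 1.62940312e-03, -4.32004845e+01, -2.44699091e+01,  7.19941081e-02,
        5.24159241e-02, -4.34139952e-05]), 'ee_pos': array([0.15688922, 0.50065116, 0.22613412]), 'tcp_rot': array([-1.91730331e-04,  1.51322978e-01,  9.88484145e-01, -6.43299277e-04]), 'ft_force': array([ 0.14973271,  0.02820044, -0.09172902]), 'wrist_torque': array([0.03366517, 0.05469715, 0.00040452]), 'gripper_width': 0.09175957573223326} 0.0188
```

View pics/scene0.png

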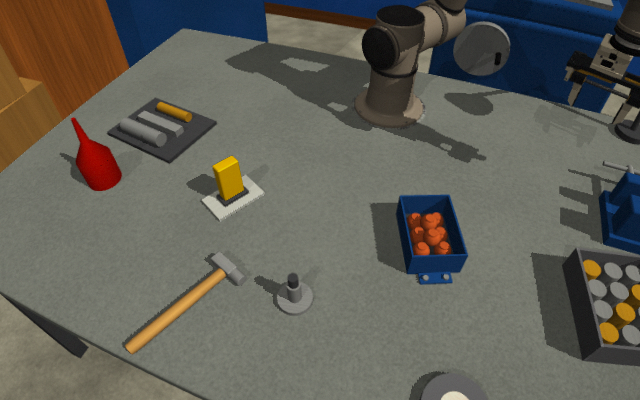

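View pics/top0.png

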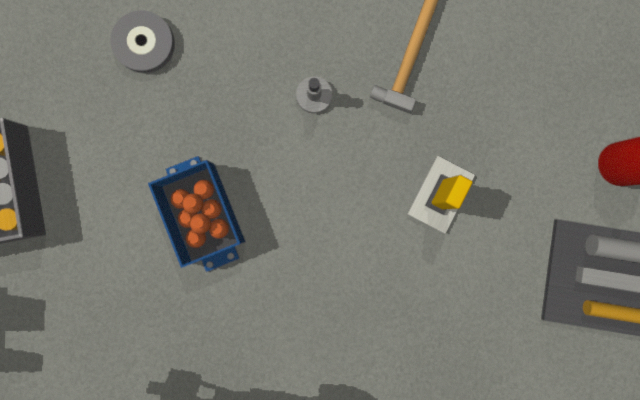

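View pics/wrist0.png

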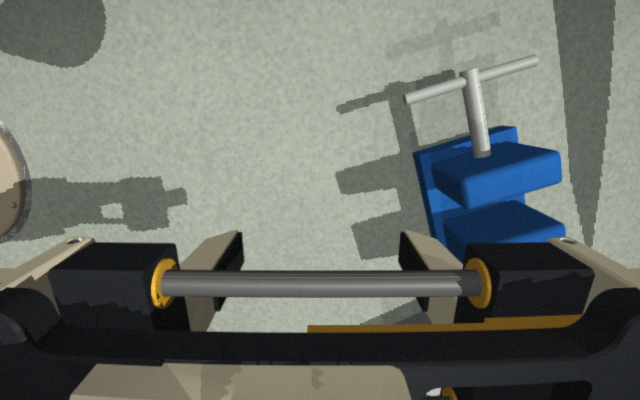

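The top view has the tub at about (197,213) and the tamper at about (445,195). The scene view has them at (432,234) and (230,180). Next I'll measure their corners.

```bash
python3 - <<'E'
from h import *
t=cv2.imread('pics/top0.png'); s=cv2.imread('pics/scene0.png')
a=cv2.resize(t[140:250,390:500],(400,400),interpolation=cv2.INTER_CUBIC)
b=cv2.resize(s[140:230,190:280],(400,400),interpolation=cv2.INTER_CUBIC)
cv2.imwrite('pics/tamp.png',np.hstack([a,b]))
a=cv2.resize(t[145:285,130:270],(400,400),interpolation=cv2.INTER_CUBIC)
b=cv2.resize(s[185:295,380:490],(400,400),interpolation=cv2.INTER_CUBIC)
cv2.imwrite('pics/tub.png',np.hstack([a,b]))
def quad(m):
    c=max(cv2.findContours(m,cv2.RETR_EXTERNAL,cv2.CHAIN_APPROX_NONE)[0],key=cv2.contourArea)
    return c
for n,im,roi in(('top',t,(390,500,140,250)),('scene',s,(190,280,140,230))):
    x0,x1,y0,y1=roi; h=cv2.cvtColor(im,cv2.COLOR_BGR2HSV); 
    z=np.zeros(im.shape[:2],np.uint8); z[y0:y1,x0:x1]=255
    w=cv2.inRange(h,(0,0,170),(179,50,255))&z
    y=cv2.inRange(h,(15,150,60),(40,255,255))&z
    yt=cv2.inRange(h,(15,150,225),(40,255,255))&z
    for k,m in(('foot',w),('yel',y),('yeltop',yt)):
        c=quad(m); hl=cv2.convexHull(c); r=cv2.minAreaRect(c); print(n,k,cv2.contourArea(c),np.round(r[0],1),np.round(r[1],1),r[2]); print(cv2.approxPolyDP(hl,2.0,True).reshape(-1,2).tolist())
E
```

```text
top foot 1346.5 [440.8 193.9] [41.6 65.3] 26.56505012512207
[[438, 156], [473, 174], [444, 232], [408, 213]]
top yel 873.0 [451.5 192. ] [27.7 38. ] 26.56505012512207
[[472, 182], [458, 208], [441, 208], [432, 203], [444, 179], [460, 175]]Traceback (most recent call last):
  File "<stdin>", line 19, in <module>
  File "<stdin>", line 10, in quad
ValueError: max() iterable argument is empty
```

View pics/tamp.png

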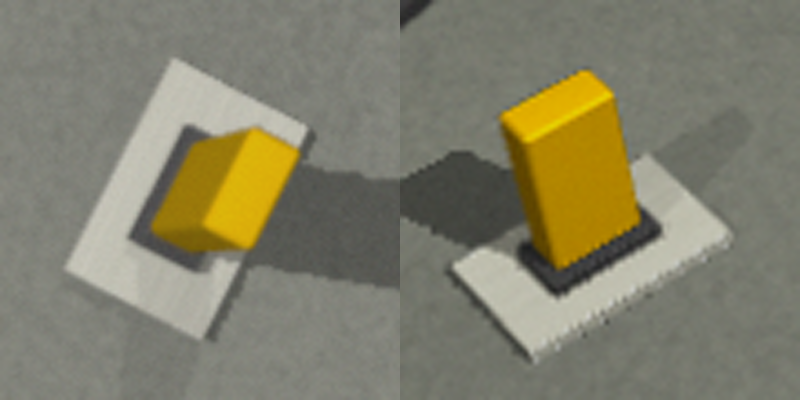

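View pics/tub.png

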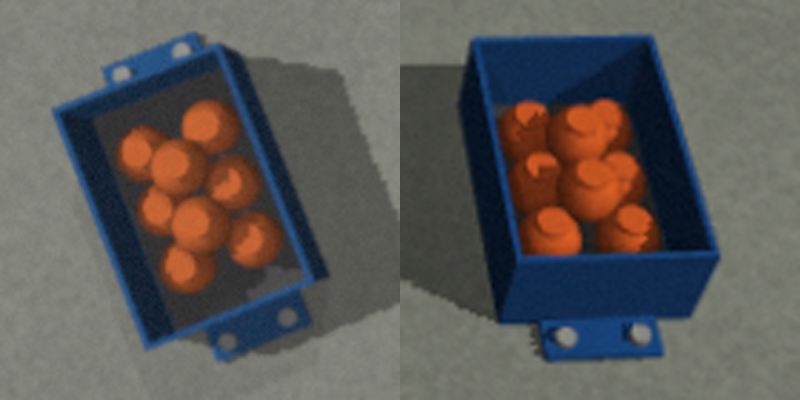

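```bash
cat > m1.py <<'E'
from h import *
T=lambda p,o,k:np.array(p,float)*k+np.array(o)-0.5+k/2
tf=T([(173,58),(312,128),(207,340),(65,270)],(390,140),.275)
sf=T([(52,268),(133,352),(332,232),(248,154)],(190,140),.225)
th=T([(255,128),(300,152),(250,250),(203,226)],(390,140),.275)
sh=T([(100,118),(190,70),(212,92),(122,143)],(190,140),.225)
tt=T([(55,107),(218,47),(328,277),(147,348)],(130,145),.35)
st=T([(72,38),(253,38),(318,256),(120,259)],(380,185),.275)
def tri(a,b):
    pa,da=ray('top',a); pb,db=ray('scene',b)
    return [meet([(pa,x),(pb,y)]) for x,y in zip(da,db)]
print('foot top@.01',onplane('top',tf,.01)); print('foot scene',onplane('scene',sf,.01))
print('handle top@.12',onplane('top',th,.12).mean(0),'\n',onplane('top',th,.12)); print(onplane('scene',sh,.12).mean(0))
print('handle tri',tri([th.mean(0)],[sh.mean(0)]), 'foot tri',tri([tf.mean(0)],[sf.mean(0)]))
print('tub top@.066',onplane('top',tt,.066)); print('tub scene',onplane('scene',st,.066))
for n,p in(('t',tt),('s',st)):
    P=onplane('top' if n=='t' else 'scene',p,.066); print(P.mean(0),[np.linalg.norm(P[i]-P[i-1]) for i in range(4)])
E
python3 m1.py
python3 - <<'E'
from h import *
s=__import__('rig').status.state(); print(Rq(s['tcp_rot']))
E
```

```text
foot top@.01 [[ 0.59287102 -0.25098444  0.01      ]
 [ 0.55518806 -0.3270081   0.01      ]
 [ 0.4388361  -0.26916129  0.01      ]
 [ 0.47603267 -0.19185532  0.01      ]]
foot scene [[ 0.55551569 -0.32318154  0.01      ]
 [ 0.59087858 -0.24986171  0.01      ]
 [ 0.47505424 -0.190205    0.01      ]
 [ 0.43722581 -0.26413165  0.01      ]]
handle top@.12 [ 0.51535077 -0.25770656  0.12      ] 
 [[ 0.5445724  -0.25925476  0.12      ]
 [ 0.53329193 -0.28071804  0.12      ]
 [ 0.48616759 -0.25661439  0.12      ]
 [ 0.49737114 -0.23423905  0.12      ]]
[ 0.51580663 -0.25669767  0.12      ]
handle tri [(array([ 0.5152722 , -0.2577897 ,  0.11896032]), [np.float64(0.00026118591281355195), np.float64(0.0002611859128136379)])] foot tri [(array([ 0.51520351, -0.25925417,  0.00786143]), [np.float64(0.0011478831225065192), np.float64(0.0011478831225066061)])]
tub top@.066 [[0.52942973 0.29844928 0.066     ]
 [0.56966668 0.19489402 0.066     ]
 [0.42167679 0.12106275 0.066     ]
 [0.37545506 0.23563276 0.066     ]]
tub scene [[0.41723644 0.13031041 0.066     ]
 [0.37539123 0.23775954 0.066     ]
 [0.52781395 0.30026487 0.066     ]
 [0.56924411 0.19598465 0.066     ]]
[0.47405706 0.2125097  0.066     ] [np.float64(0.16629526248785023), np.float64(0.111097725731572), np.float64(0.16538459728067853), np.float64(0.12354244258071352)]
[0.47242143 0.21607987 0.066     ] [np.float64(0.16558815859150444), np.float64(0.1153097425106958), np.float64(0.16474101367547037), np.float64(0.11220883111062795)]
[[-9.54206196e-01  2.99149266e-01 -5.01411242e-04]
 [ 2.99149644e-01  9.54205612e-01 -1.06750653e-03]
 [ 1.59105627e-04 -1.16861834e-03 -9.99999305e-01]]
```

Heights agree with the text: the handle top triangulates to 0.119. The tamper is at about (0.515, -0.258) with its x axis at -26.6°. The tub is at about (0.473, 0.215) with its x axis at about 22.8°. I'll refine the tub with the wrist camera on the way.

```bash
python3 -m inch '1 -.9 -.37 -.2 0 0 0;1 -.9 -.37 -.2 0 0 0;1 -.9 -.37 -.2 0 0 0;1 -.9 -.37 -.2 0 0 0;1 -.9 -.37 -.1 0 0 0;1 -.9 -.37 0 0 0 0;1 -.9 -.37 0 0 0 0;1 -.9 -.37 0 0 0 0;1 -.9 -.37 0 0 0 0;1 -.9 -.37 0 0 0 0;1 -.9 -.37 0 0 0 0;1 -.8 -.37 0 0 0 0'; python3 -m inch '1 0 0 0 0 0 0;1 0 0 0 0 0 0;1 0 0 0 0 0 0'
python3 - <<'E'
from h import *
s,im=snap('wrist','w1.png'); print(s['ee_pos'],s['tcp_rot'],s['time'],s['joint_positions'])
import pickle; pickle.dump(s,open('w1.pkl','wb'))
E
```

```text
time: 1.15
ee_pos: [0.5219, 0.1948, 0.2605]
tcp_rot: [-0.002, 0.144, 0.99, -0.002]
ft_force: [-0.3, 0.4, -0.4]
gripper_width: 0.0917
time: 1.4
ee_pos: [0.5265, 0.1885, 0.2582]
tcp_rot: [-0.003, 0.149, 0.989, -0.003]
ft_force: [0.0, -0.1, -0.1]
gripper_width: 0.0917
[0.52649376 0.18853187 0.25816055] [-0.00287678  0.14888626  0.98884568 -0.00297224] 1.4 [ 0.20885618  0.38865045  1.36600763 -0.00360522  1.39440854 -1.06240792]
```

View pics/w1.png

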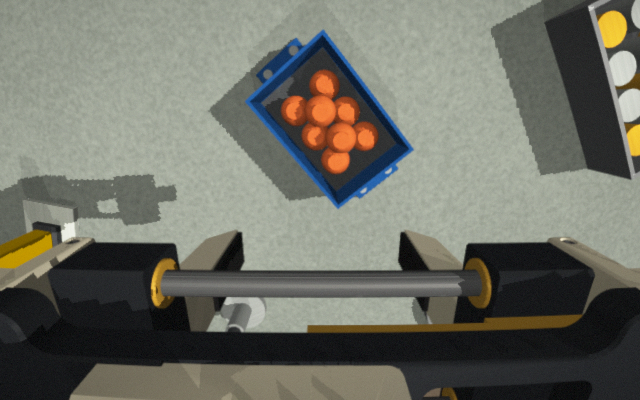

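The wrist view shows the whole tub, with rim corners near (323,32), (412,150), (338,207) and (247,101). The riding stones are near (321,111) and (342,138).

```bash
python3 - <<'E'
import cv2
im=cv2.imread('pics/w1.png'); cv2.imwrite('pics/w1c.png',cv2.resize(im[20:220,230:430],(800,800),interpolation=cv2.INTER_CUBIC)[:, :][100:700,:])
cv2.imwrite('pics/w1c.png',cv2.resize(im[20:220,230:430],(600,600),interpolation=cv2.INTER_CUBIC))
E
```

```text
(no output)
```

View pics/w1c.png

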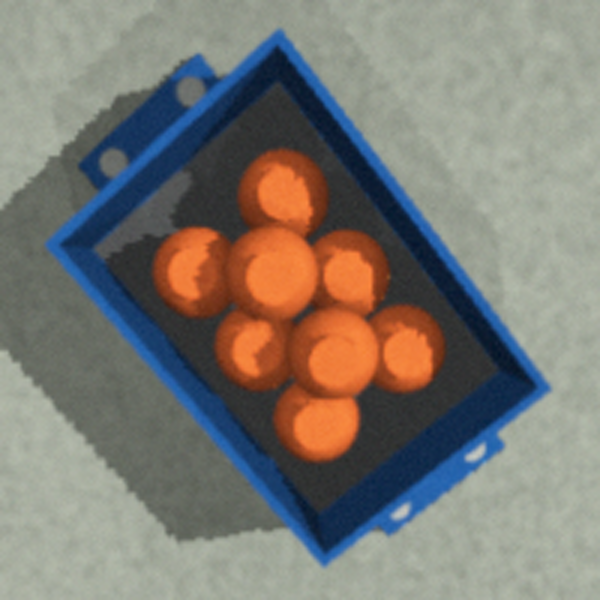

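```bash
cat > m2.py <<'E'
from h import *; import pickle
s=pickle.load(open('w1.pkl','rb'))
T=lambda p:np.array(p,float)/3+np.array([230,20])-1/3
o=T([(281,30),(550,388),(324,566),(47,243)]); 
P=onplane('wrist',o,.066,s); print(P,P.mean(0)); print([np.linalg.norm(P[i]-P[i-1]) for i in range(4)])
a=lambda u,v:np.degrees(np.arctan2(*(u-v)[1::-1]))
print([a(P[i],P[i-1]) for i in range(4)])
from m1 import tt,st
# three-view triangulation, matched by nearest
for i in range(4):
    rs=[]
    for n,px in(('top',tt),('scene',st)):
        Q=onplane(n,px,.066); j=np.argmin(np.linalg.norm(Q-P[i],axis=1)); p,d=ray(n,px[j]); rs.append((p,d[0]))
    p,d=ray('wrist',o[i],s); rs.append((p,d[0])); print(meet(rs))
# stones
w=T([(274,278),(330,360)]);w=T([(273,273),(334,353)]);t=np.array([(178,167),(200,224)])*.35+[130,145]-.3
for x,y in zip(t,w):
    p,d=ray('top',x);q,e=ray('wrist',y,s); print('stone',meet([(p,d[0]),(q,e[0])]))
E
python3 m2.py | tail -n 32
```

```text
[np.float64(112.53392999094521), np.float64(22.665844430925574), np.float64(-66.956354510138), np.float64(-157.3876543250189)]
foot top@.01 [[ 0.59287102 -0.25098444  0.01      ]
 [ 0.55518806 -0.3270081   0.01      ]
 [ 0.4388361  -0.26916129  0.01      ]
 [ 0.47603267 -0.19185532  0.01      ]]
foot scene [[ 0.55551569 -0.32318154  0.01      ]
 [ 0.59087858 -0.24986171  0.01      ]
 [ 0.47505424 -0.190205    0.01      ]
 [ 0.43722581 -0.26413165  0.01      ]]
handle top@.12 [ 0.51535077 -0.25770656  0.12      ] 
 [[ 0.5445724  -0.25925476  0.12      ]
 [ 0.53329193 -0.28071804  0.12      ]
 [ 0.48616759 -0.25661439  0.12      ]
 [ 0.49737114 -0.23423905  0.12      ]]
[ 0.51580663 -0.25669767  0.12      ]
handle tri [(array([ 0.5152722 , -0.2577897 ,  0.11896032]), [np.float64(0.00026118591281355195), np.float64(0.0002611859128136379)])] foot tri [(array([ 0.51520351, -0.25925417,  0.00786143]), [np.float64(0.0011478831225065192), np.float64(0.0011478831225066061)])]
tub top@.066 [[0.52942973 0.29844928 0.066     ]
 [0.56966668 0.19489402 0.066     ]
 [0.42167679 0.12106275 0.066    
[... 677 characters left out ...]
])
(array([0.52861816, 0.30014108, 0.0663813 ]), [np.float64(0.0019064817635219679), np.float64(0.000399924836961342), np.float64(0.0017129894955852615)])
(array([0.57093059, 0.19545509, 0.06844648]), [np.float64(0.001883952183667673), np.float64(0.0005169716774562114), np.float64(0.0016166751526904418)])
(array([0.41881371, 0.12751223, 0.06365659]), [np.float64(0.006576760647723751), np.float64(0.003894065636759579), np.float64(0.003291162802410402)])
stone (array([0.47258427, 0.20908012, 0.10625918]), [np.float64(0.018061700141915955), np.float64(0.018061700141915993)])
stone (array([0.47248849, 0.21393399, 0.06735879]), [np.float64(0.020294807849241883), np.float64(0.020294807849241966)])
```

```bash
python3 m2.py | head -n 7; python3 - <<'E'
import sys,io,contextlib
with contextlib.redirect_stdout(io.StringIO()):
    from m2 import *
for x,y in zip(t[::-1],w):
    p,d=ray('top',x);q,e=ray('wrist',y,s); print('stone',meet([(p,d[0]),(q,e[0])]))
A=Rq(s['tcp_rot']); print(A)
E
```

```text
[[0.37448516 0.23770686 0.066     ]
 [0.52825189 0.3019212  0.066     ]
 [0.57337012 0.19585402 0.066     ]
 [0.41859719 0.13138913 0.066     ]] [0.47367609 0.2167178  0.066     ]
[np.float64(0.11510573473371197), np.float64(0.1666363915147444), np.float64(0.11526448591644393), np.float64(0.16766151086072892)]
[np.float64(112.53392999094521), np.float64(22.665844430925574), np.float64(-66.956354510138), np.float64(-157.3876543250189)]
foot top@.01 [[ 0.59287102 -0.25098444  0.01      ]
stone (array([0.45454897, 0.20988986, 0.04225118]), [np.float64(0.00015002761119183272), np.float64(0.000150027611191811)])
stone (array([0.49226111, 0.22451438, 0.04543347]), [np.float64(0.00031461161961919684), np.float64(0.0003146116196192095)])
[[-0.95564921  0.29443396 -0.00657443]
 [ 0.29446816  0.9556481  -0.00502155]
 [ 0.00480433 -0.0067348  -0.99996578]]
```

```bash
python3 -m inch '1 -.35 -.9 0 0 0 0;1 -.35 -.9 0 0 0 0;1 -.35 -.9 0 0 0 0;1 -.35 -.9 0 0 0 0;1 -.35 -.9 0 0 0 0;1 -.35 -.9 0 0 0 0;1 -.35 -.9 0 0 0 0;1 -.35 -.9 0 0 0 0;1 -.35 -.9 0 0 0 0;1 -.35 -.9 0 0 0 0;1 -.35 -.9 0 0 0 0;1 -.35 -.9 0 0 0 0'; python3 -m inch '1 0 0 0 0 0 .9;1 0 0 0 0 0 .9;1 0 0 0 0 0 0;1 0 0 0 0 0 0'
python3 - <<'E'
from h import *
s,im=snap('wrist','w2.png'); print(s['ee_pos'],s['tcp_rot'],s['time'],s['joint_positions'])
import pickle; pickle.dump(s,open('w2.pkl','wb'))
E
```

```text
time: 2.45
ee_pos: [0.5629, -0.2638, 0.2621]
tcp_rot: [-0.002, 0.128, 0.992, 0.0]
ft_force: [1.8, 0.3, 0.4]
gripper_width: 0.0919
time: 2.78
ee_pos: [0.5629, -0.2672, 0.2609]
tcp_rot: [-0.003, 0.209, 0.978, -0.001]
ft_force: [-0.5, 0.5, -1.1]
gripper_width: 0.0918
[ 0.56292267 -0.26717661  0.26088204] [-2.89075219e-03  2.08862848e-01  9.77940462e-01 -6.38481190e-04] 2.7833 [-0.56441495  0.51059383  1.1639958  -0.00321765  1.47198391 -1.71405997]
```

View pics/w2.png

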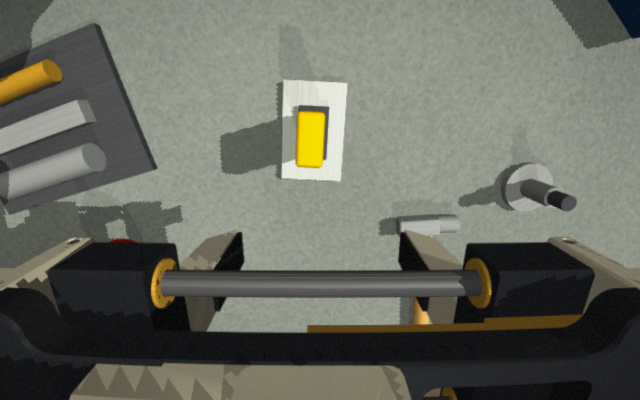

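The tamper is in view, with foot corners near (284,80), (347,84), (341,181) and (281,177), and the handle top near (311,138).

```bash
cat > m3.py <<'E'
from h import *; import pickle
s=pickle.load(open('w2.pkl','rb')); im=cv2.imread('pics/w2.png')
h=cv2.cvtColor(im,cv2.COLOR_BGR2HSV); z=np.zeros(im.shape[:2],np.uint8); z[60:200,260:370]=255
w=(cv2.inRange(h,(0,0,195),(179,40,255)))&z; y=cv2.inRange(h,(20,150,200),(40,255,255))&z
for k,m,zz in(('foot',w,.01),('yel',y,.12)):
    c=max(cv2.findContours(m,cv2.RETR_EXTERNAL,cv2.CHAIN_APPROX_NONE)[0],key=cv2.contourArea)
    q=onplane('wrist',c.reshape(-1,2),zz,s)[:,:2]
    print(k,cv2.boundingRect(c),cv2.minAreaRect((q*1000).astype(np.float32)))
A=Rq(s['tcp_rot']);print(A, np.degrees(np.arctan2(A[1,0],A[0,0])))
print(A.T@(np.array([.5153,-.2585,.2])-s['ee_pos'])/.04)
E
python3 m3.py
```

```text
foot (282, 80, 65, 102) ((516.1345825195312, -257.47088623046875), (83.0204849243164, 132.4302978515625), 63.10226058959961)
yel (297, 112, 28, 56) ((515.8656005859375, -256.97406005859375), (25.663005828857422, 54.262176513671875), 63.09661102294922)
[[-9.12735909e-01  4.08507169e-01 -5.92067706e-03]
 [ 4.08514551e-01  9.12751806e-01 -4.12517099e-05]
 [ 5.38725706e-03 -2.45633465e-03 -9.99982472e-01]] 155.88807252414438
[ 1.16708634 -0.2846266   1.52906434]
```

```bash
python3 -m inch '1 .7 -.16 .5 -.03 -.06 .56;1 .6 -.16 .5 0 0 0;1 0 0 .5 0 0 0;1 0 0 0 0 0 0;1 0 0 0 0 0 0'; cat > g.py <<'E'
from h import *; import sys
tx,ty,tz,yaw=map(float,sys.argv[1:5]); s=status.state(); A=Rq(s['tcp_rot'])
print('shift u',np.round(A.T@(np.array([tx,ty,tz])-s['ee_pos'])/.04,3))
y=np.radians(yaw); B=np.c_[[np.cos(y),np.sin(y),0],[np.sin(y),-np.cos(y),0],[0,0,-1]]
print('turn u',np.round(np.degrees(R.from_matrix(A.T@B).as_rotvec())/5,3),s['time'],np.round(s['ee_pos'],4),np.round(s['ft_force'],1),s['gripper_width'],np.round(s['wrist_torque'],2))
E
python3 g.py .516 -.2575 .0762 153.1
```

```text
time: 3.25
ee_pos: [0.511, -0.25, 0.2021]
tcp_rot: [0.003, 0.225, 0.974, -0.001]
ft_force: [-0.3, 0.1, 0.6]
gripper_width: 0.0917
shift u [-0.173 -0.115  3.149]
turn u [0.005 0.072 0.189] 3.25 [ 0.511  -0.25    0.2021] [-0.3  0.1  0.6] 0.09166144433517644 [-0.01 -0.   -0.02]
```

```bash
python3 -m inch '1 -.1 -.06 .3 0 .07 .19;1 -.07 -.05 .4 0 0 0;1 0 0 .5 0 0 0;1 0 0 .5 0 0 0;1 0 0 .3 0 0 0;1 0 0 0 0 0 0;1 0 0 0 0 0 0'; python3 g.py .516 -.2575 .0762 153.1
```

```text
time: 3.83
ee_pos: [0.5246, -0.2592, 0.1239]
tcp_rot: [0.007, 0.23, 0.973, -0.002]
ft_force: [0.2, -0.6, 0.4]
gripper_width: 0.0919
shift u [ 0.227 -0.057  1.188]
turn u [-0.014  0.158  0.051] 3.8333 [ 0.5246 -0.2592  0.1239] [ 0.2 -0.6  0.4] 0.09185524064676372 [-0.04  0.    0.05]
```

```bash
python3 -m inch '1 .1 -.03 .1 0 .15 .05;1 .08 -.03 .2 0 0 0;1 .03 0 .25 0 0 0;1 0 0 .2 0 0 0;1 0 0 .15 0 0 0;1 0 0 .1 0 0 0;1 0 0 0 0 0 0;1 0 0 0 0 0 0'; python3 g.py .516 -.2575 .0762 153.1
```

```text
time: 4.5
ee_pos: [0.5177, -0.2588, 0.0828]
tcp_rot: [0.002, 0.233, 0.973, -0.002]
ft_force: [0.6, -0.3, 0.4]
gripper_width: 0.0918
shift u [0.054 0.009 0.165]
turn u [-0.023  0.058  0.   ] 4.5 [ 0.5177 -0.2588  0.0828] [ 0.6 -0.3  0.4] 0.09183949545746838 [ 0.05  0.01 -0.  ]
```

```bash
python3 -m inch '1 .05 0 .08 -.02 .06 0;1 .02 0 .08 0 0 0;1 0 0 0 0 0 0;1 0 0 0 0 0 0'; python3 g.py .516 -.2575 .0762 153.1
python3 -m inch '-1 0 0 0 0 0 0;-1 0 0 0 0 0 0;-1 0 0 0 0 0 0;-1 0 0 0 0 0 0;-1 0 0 0 0 0 0;-1 0 0 0 0 0 0;-1 0 0 0 0 0 0;-1 0 0 0 0 0 0' 40;  python3 g.py .516 -.2575 .0762 153.1
```

```text
time: 4.83
ee_pos: [0.5154, -0.2577, 0.0764]
tcp_rot: [0.0, 0.233, 0.973, -0.0]
ft_force: [-0.2, -0.3, -0.1]
gripper_width: 0.0917
shift u [-0.011  0.011  0.005]
turn u [-0.002  0.006  0.   ] 4.8333 [ 0.5154 -0.2577  0.0764] [-0.2 -0.3 -0.1] 0.09165738511987648 [-0.03 -0.06  0.01]
time: 5.5
ee_pos: [0.5159, -0.2579, 0.0773]
tcp_rot: [0.001, 0.233, 0.973, -0.0]
ft_force: [-0.9, 0.1, -0.4]
gripper_width: 0.0431
shift u [0.003 0.011 0.026]
turn u [-0.004  0.027  0.001] 5.5 [ 0.5159 -0.2579  0.0773] [-0.9  0.1 -0.4] 0.043135919689832755 [0.01 0.03 0.03]
```

```bash
python3 -m inch '-1 0 0 0 0 0 0;-1 0 0 0 0 0 0;-1 0 0 0 0 0 0;-1 0 0 0 0 0 0;-1 0 0 0 0 0 0;-1 0 0 0 0 0 0' 40;  python3 g.py .516 -.2575 .0762 153.1
```

```text
time: 6.0
ee_pos: [0.5157, -0.258, 0.0771]
tcp_rot: [0.001, 0.233, 0.973, -0.0]
ft_force: [0.1, 0.0, 0.1]
gripper_width: 0.0275
shift u [0.    0.014 0.023]
turn u [-0.004  0.023 -0.001] 6.0 [ 0.5157 -0.258   0.0771] [0.1 0.  0.1] 0.027466117136617087 [ 0.01 -0.06  0.  ]
```

```bash
python3 -m inch '-1 0 0 -.1 0 0 0;-1 0 0 -.2 0 0 0;-1 0 0 -.3 0 0 0;-1 0 0 -.4 0 0 0;-1 0 0 -.5 0 0 0;-1 0 0 -.5 0 0 0;-1 0 0 -.5 0 0 0;-1 0 0 -.4 0 0 0;-1 0 0 -.2 0 0 0;-1 0 0 -.1 0 0 0;-1 0 0 0 0 0 0;-1 0 0 0 0 0 0' 40;  python3 g.py .473 .216 .2 202.6
```

```text
time: 7.0
ee_pos: [0.5125, -0.2552, 0.2102]
tcp_rot: [-0.005, 0.232, 0.973, 0.002]
ft_force: [0.0, 0.0, -3.1]
gripper_width: 0.0276
shift u [ 6.203 10.061  0.331]
turn u [ 0.065 -0.099 -9.895] 7.0 [ 0.5125 -0.2552  0.2102] [ 0.   0.  -3.1] 0.02764517159648443 [-0.02 -0.    0.02]
```

```bash
python3 -m inch '-1 .1 .17 0 0 0 -.2;-1 .18 .3 0 .0 0 -.35;-1 .23 .44 0 0 0 -.42;-1 .21 .45 0 0 0 -.42;-1 .2 .46 0 0 0 -.42;-1 .18 .46 0 0 0 -.42;-1 .16 .47 0 0 0 -.42;-1 .14 .48 0 0 0 -.42;-1 .12 .49 0 0 0 -.42;-1 .1 .49 0 0 0 -.42;-1 .08 .5 0 0 0 -.42;-1 .06 .5 0 0 0 -.42';  python3 g.py .473 .216 .2 202.6
```

```text
time: 8.0
ee_pos: [0.4874, -0.0137, 0.2015]
tcp_rot: [-0.015, 0.009, 1.0, 0.008]
ft_force: [0.3, 0.3, -3.7]
gripper_width: 0.0277
shift u [0.461 5.733 0.147]
turn u [ 0.258 -0.299 -4.728] 8.0 [ 0.4874 -0.0137  0.2015] [ 0.3  0.3 -3.7] 0.027747704608892348 [ 0.01 -0.06 -0.02]
```

```bash
python3 -m inch '-1 .06 .5 0 .05 -.06 -.4;-1 .05 .5 0 .05 -.06 -.4;-1 .02 .5 0 .05 -.06 -.4;-1 0 .5 0 .05 -.06 -.4;-1 -.03 .5 0 .05 -.06 -.4;-1 -.05 .5 0 .05 0 -.4;-1 -.07 .5 0 0 0 -.4;-1 -.1 .5 0 0 0 -.4;-1 -.1 .45 0 0 0 -.4;-1 -.1 .35 0 0 0 -.3;-1 0 .1 0 0 0 0;-1 0 0 0 0 0 0';  python3 g.py .473 .216 .2 202.6
```

```text
time: 9.0
ee_pos: [0.4497, 0.2072, 0.1936]
tcp_rot: [-0.011, -0.186, 0.983, -0.0]
ft_force: [-0.6, -0.6, -3.9]
gripper_width: 0.0279
shift u [-0.618 -0.008 -0.173]
turn u [ 0.041 -0.254 -0.238] 9.0 [0.4497 0.2072 0.1936] [-0.6 -0.6 -3.9] 0.027856650222611936 [0.11 0.03 0.  ]
```

```bash
python3 -m inch '-1 -.15 0 0 .02 -.1 -.1;-1 -.2 0 0 .02 -.1 -.14;-1 -.15 0 0 0 -.05 0;-1 -.1 0 0 0 0 0;-1 0 0 0 0 0 0;-1 0 0 0 0 0 0;-1 0 0 0 0 0 0';  python3 g.py .473 .216 .2 202.6; python3 - <<'E'
from h import *
for n in('top','scene','wrist'): s,_=snap(n,n+'3.png')
t=cv2.imread('pics/top3.png');c=cv2.imread('pics/scene3.png');w=cv2.imread('pics/wrist3.png')
f=lambda i:cv2.resize(i,(400,400),interpolation=cv2.INTER_CUBIC)
cv2.imwrite('pics/c3.png',np.hstack([f(t[120:300,110:290]),f(c[110:310,350:550])]))
E
```

```text
time: 9.58
ee_pos: [0.4739, 0.2144, 0.1923]
tcp_rot: [-0.0, -0.196, 0.981, -0.001]
ft_force: [-0.3, -0.2, -3.8]
gripper_width: 0.0282
shift u [ 0.005  0.045 -0.194]
turn u [-0.012 -0.006 -0.005] 9.5833 [0.4739 0.2144 0.1923] [-0.3 -0.2 -3.8] 0.028174971213589573 [ 0.06 -0.    0.06]
```

View pics/c3.png

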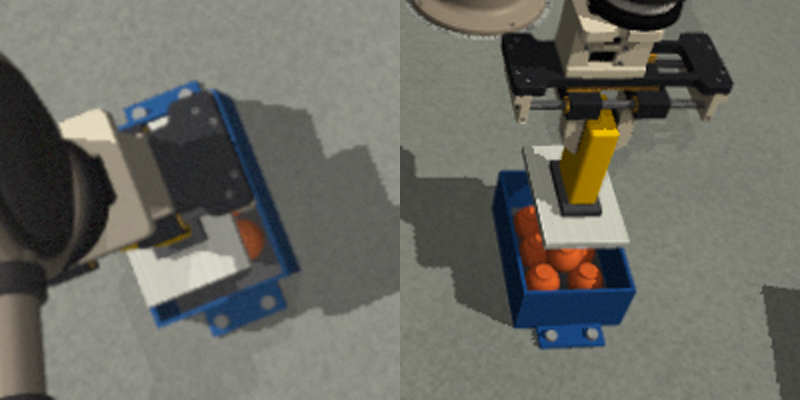

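View pics/wrist3.png

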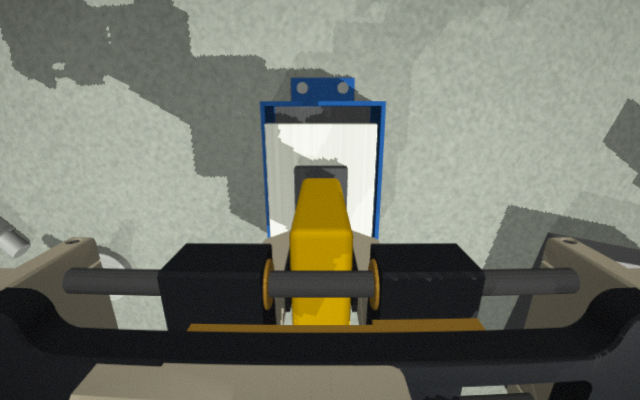

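```bash
python3 - <<'E'
from h import *
w=cv2.imread('pics/wrist3.png');cv2.imwrite('pics/w3c.png',cv2.resize(w[70:250,235:415],(720,720),interpolation=cv2.INTER_CUBIC)[:600])
E
```

```text
(no output)
```

View pics/w3c.png

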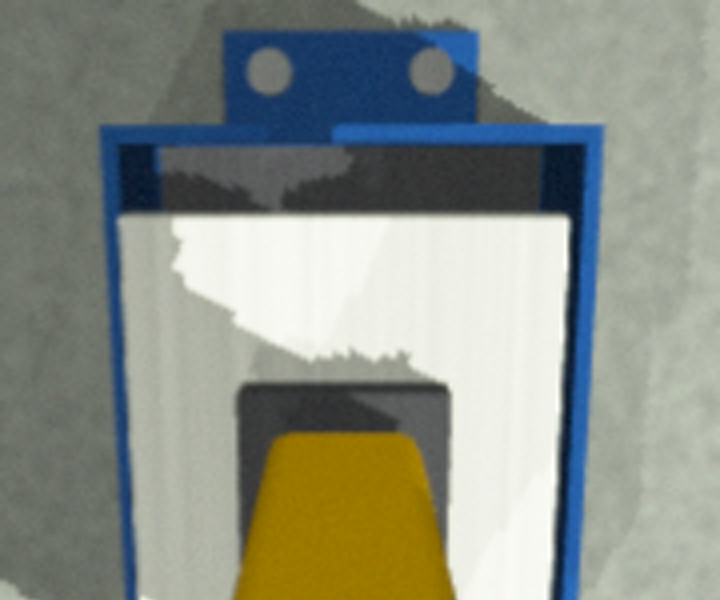

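```bash
python3 - <<'E'
from h import *
s=status.state(); A=Rq(s['tcp_rot']); 
T=lambda p:np.array(p,float)/4+np.array([235,70])-.375
def tool(P): return np.round(((P-s['ee_pos'])@A)*1000,1)
f=onplane('wrist',T([(118,213),(571,213),(135,590),(555,590)]),.125,s)
r=onplane('wrist',T([(102,126),(604,126),(125,590),(581,590)]),.066,s)
print(tool(f)); print(tool(r))
E
```

```text
[[ 66.2 -42.2  67.4]
 [ 66.2  42.3  67.3]
 [ -8.7 -42.6  67.4]
 [ -8.6  43.1  67.3]]
[[ 83.  -55.9 126.4]
 [ 83.1  59.9 126.3]
 [-31.  -56.3 126.4]
 [-30.9  61.  126.2]]
```

Foot and tub agree in the wrist view, with the tub centre about 2 mm to +y of the tool. I'll correct that and go down slowly at full grip.

```bash
python3 -m inch '-1 0 .04 .05 0 0 0;-1 0 0 .15 0 0 0;-1 0 0 .15 0 0 0;-1 0 0 .15 0 0 0;-1 0 0 .15 0 0 0;-1 0 0 .05 0 0 0;-1 0 0 0 0 0 0;-1 0 0 0 0 0 0' 60;  python3 g.py .473 .216 .119 202.6
```

```text
time: 10.4
ee_pos: [0.4718, 0.216, 0.1604]
tcp_rot: [-0.001, -0.196, 0.981, -0.001]
ft_force: [0.4, 0.3, -3.7]
gripper_width: 0.0275
shift u [-0.031 -0.011  1.035]
turn u [-0.008 -0.031  0.002] 10.4 [0.4718 0.216  0.1604] [ 0.4  0.3 -3.7] 0.027463906515258034 [ 0.03 -0.05 -0.03]
```

```bash
python3 -m inch '-1 -.03 -.01 .1 0 -.03 0;-1 0 0 .1 0 0 0;-1 0 0 .1 0 0 0;-1 0 0 .05 0 0 0;-1 0 0 .05 0 0 0;-1 0 0 .05 0 0 0;-1 0 0 0 0 0 0;-1 0 0 0 0 0 0' 60;  python3 g.py .473 .216 .119 202.6
```

```text
time: 11.07
ee_pos: [0.4737, 0.2162, 0.141]
tcp_rot: [0.001, -0.196, 0.981, -0.0]
ft_force: [-1.2, 1.3, -2.9]
gripper_width: 0.0278
shift u [0.02  0.002 0.549]
turn u [-0.009  0.018  0.001] 11.0667 [0.4737 0.2162 0.141 ] [-1.2  1.3 -2.9] 0.027829970221103496 [ 0.1   0.03 -0.02]
```

```bash
python3 -m inch '-1 .02 0 .05 0 .02 0;-1 0 0 .06 0 0 0;-1 0 0 .06 0 0 0;-1 0 0 .06 0 0 0;-1 0 0 .06 0 0 0' 60;  python3 g.py .473 .216 .119 202.6
```

```text
time: 11.48
ee_pos: [0.4746, 0.2166, 0.1317]
tcp_rot: [0.003, -0.196, 0.981, -0.0]
ft_force: [-0.1, -0.4, -2.6]
gripper_width: 0.0277
shift u [0.045 0.003 0.317]
turn u [-0.015  0.067  0.003] 11.4833 [0.4746 0.2166 0.1317] [-0.1 -0.4 -2.6] 0.02766910001443041 [ 0.07  0.03 -0.01]
```

```bash
python3 -m inch '-1 .03 0 .04 0 .06 0;-1 0 0 .06 0 0 0;-1 0 0 .06 0 0 0;-1 0 0 .06 0 0 0' 60;  python3 g.py .473 .216 .119 202.6; python3 - <<'E'
from h import *
s,w=snap('wrist','wrist4.png');_,c=snap('scene','scene4.png')
f=lambda i:cv2.resize(i,(400,400),interpolation=cv2.INTER_CUBIC)
cv2.imwrite('pics/c4.png',np.hstack([f(w[70:250,235:415]),f(c[150:300,370:520])]))
E
```

```text
time: 11.82
ee_pos: [0.4732, 0.2159, 0.1211]
tcp_rot: [-0.0, -0.196, 0.981, -0.001]
ft_force: [-0.9, -0.1, 20.8]
gripper_width: 0.0276
shift u [0.003 0.005 0.053]
turn u [-0.016 -0.012  0.002] 11.8167 [0.4732 0.2159 0.1211] [-0.9 -0.1 20.8] 0.02761860336060204 [-0.04  0.34  0.06]
```

View pics/c4.png

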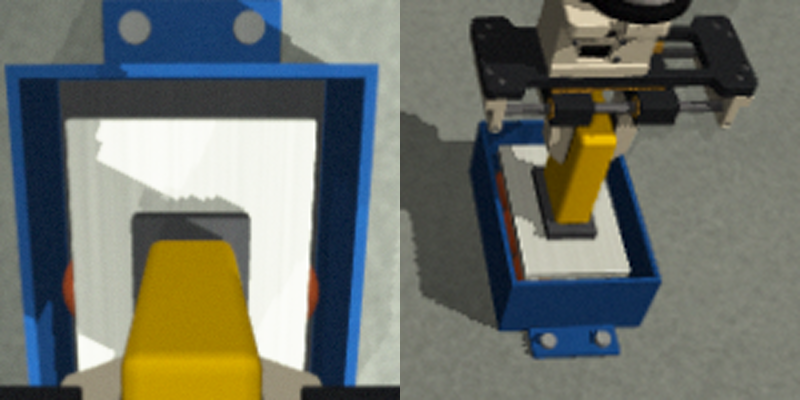

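The foot is inside the tub and the force has begun to rise: 20.8 N with the underside at about 44 mm. I'll press a little further.

```bash
python3 -m inch '-1 0 0 .06 0 0 0;-1 0 0 .06 0 0 0;-1 0 0 .06 0 0 0' 60;  python3 g.py .473 .216 .119 202.6
```

```text
time: 12.17
ee_pos: [0.4767, 0.2168, 0.1212]
tcp_rot: [0.005, -0.196, 0.981, -0.0]
ft_force: [-3.6, -0.9, 21.5]
gripper_width: 0.0276
shift u [0.094 0.017 0.053]
turn u [-0.034  0.112  0.006] 12.1667 [0.4767 0.2168 0.1212] [-3.6 -0.9 21.5] 0.027614807748635842 [-0.44  1.36  0.02]
```

```bash
python3 -m inch '-1 .09 .02 .06 -.03 .12 0;-1 .03 0 .09 0 .03 0;-1 0 0 .12 0 0 0' 60;  python3 g.py .473 .216 .119 202.6
```

```text
time: 12.42
ee_pos: [0.4756, 0.2167, 0.1197]
tcp_rot: [0.005, -0.196, 0.981, -0.0]
ft_force: [-13.2, -4.3, 54.5]
gripper_width: 0.028
shift u [0.066 0.009 0.017]
turn u [-0.025  0.105  0.011] 12.4167 [0.4756 0.2167 0.1197] [-13.2  -4.3  54.5] 0.028048002816978532 [-0.59  2.82 -0.01]
```

```bash
python3 -m inch '-1 .07 .01 -.03 -.02 .15 0;-1 .03 0 0 0 .1 0;-1 0 0 .06 0 .05 0' 60;  python3 g.py .473 .216 .119 202.6;
```

```text
time: 12.67
ee_pos: [0.4725, 0.2158, 0.121]
tcp_rot: [-0.006, -0.196, 0.98, -0.002]
ft_force: [-0.6, 0.5, -4.7]
gripper_width: 0.0279
shift u [-0.013  0.001  0.051]
turn u [-0.012 -0.146  0.013] 12.6667 [0.4725 0.2158 0.121 ] [-0.6  0.5 -4.7] 0.027940827555605702 [0.08 0.01 0.02]
```

```bash
python3 -m inch '-1 0 0 0 0 -.14 0;-1 0 0 .03 0 0 0;-1 0 0 .05 0 0 0;-1 0 0 .06 0 .03 0' 60;  python3 g.py .473 .216 .119 202.6;
```

```text
time: 13.0
ee_pos: [0.4739, 0.2163, 0.1201]
tcp_rot: [0.002, -0.197, 0.98, -0.001]
ft_force: [-8.8, -2.9, 29.0]
gripper_width: 0.0276
shift u [0.024 0.002 0.026]
turn u [-0.019  0.037  0.018] 13.0 [0.4739 0.2163 0.1201] [-8.8 -2.9 29. ] 0.027561995248289645 [-0.48  1.9   0.04]
```

```bash
python3 -m inch '-1 .02 0 -.05 0 0 0;-1 0 0 -.1 0 0 0;-1 0 0 -.15 0 0 0;-1 0 0 -.15 0 0 0;-1 0 0 -.15 0 0 0;-1 0 0 -.1 0 0 0;-1 0 0 0 0 0 0' 60;  python3 g.py .473 .216 .20 202.6;
```

```text
time: 13.58
ee_pos: [0.4713, 0.2155, 0.1477]
tcp_rot: [-0.001, -0.197, 0.98, -0.001]
ft_force: [0.2, 0.4, -3.6]
gripper_width: 0.0274
shift u [-0.042 -0.005 -1.307]
turn u [-0.012 -0.016  0.018] 13.5833 [0.4713 0.2155 0.1477] [ 0.2  0.4 -3.6] 0.027397466527755116 [-0.   -0.03  0.02]
```

```bash
python3 -m inch '-1 -.03 0 -.15 0 -.02 0;-1 0 0 -.2 0 0 0;-1 0 0 -.3 0 0 0;-1 0 0 -.3 0 0 0;-1 0 0 -.3 0 0 0;-1 0 0 -.2 0 0 0;-1 0 0 -.1 0 0 0;-1 0 0 0 0 0 0;-1 0 0 0 0 0 0' 60;  python3 g.py .473 .216 .20 202.6;
```

```text
time: 14.33
ee_pos: [0.4722, 0.2159, 0.2147]
tcp_rot: [-0.0, -0.197, 0.98, -0.0]
ft_force: [-0.1, 0.7, -3.8]
gripper_width: 0.0274
shift u [-0.019 -0.006  0.368]
turn u [-0.01  -0.006  0.016] 14.3333 [0.4722 0.2159 0.2147] [-0.1  0.7 -3.8] 0.02744869639129694 [ 0.03 -0.01  0.05]
```

```bash
python3 -m inch '-1 .04 -.15 0 0 0 0;-1 .09 -.3 0 0 0 0;-1 .14 -.45 0 0 0 0;-1 .15 -.5 0 0 0 0;-1 .15 -.5 0 0 0 0;-1 .15 -.5 0 0 0 0;-1 .15 -.5 0 0 0 0;-1 .15 -.45 0 0 0 0;-1 .12 -.4 0 0 0 0;-1 .1 -.3 0 0 0 0;-1 .05 -.1 0 0 0 0;-1 0 0 0 0 0 0' 60;  python3 g.py .50 0 .20 202.6;python3 - <<'E'
from h import *
s,w=snap('top','top5.png');_,c=snap('scene','scene5.png')
f=lambda i:cv2.resize(i,(400,400),interpolation=cv2.INTER_CUBIC)
cv2.imwrite('pics/c5.png',np.hstack([f(w[145:285,130:270]),f(c[185:295,380:490])]))
E
```

```text
time: 15.33
ee_pos: [0.4845, 0.025, 0.208]
tcp_rot: [-0.007, -0.196, 0.981, -0.001]
ft_force: [0.7, -0.3, -3.8]
gripper_width: 0.0281
shift u [-0.119 -0.726  0.197]
turn u [ 0.01 -0.17  0.01] 15.3333 [0.4845 0.025  0.208 ] [ 0.7 -0.3 -3.8] 0.028138236641532574 [ 0.06 -0.03 -0.01]
```

View pics/c5.png

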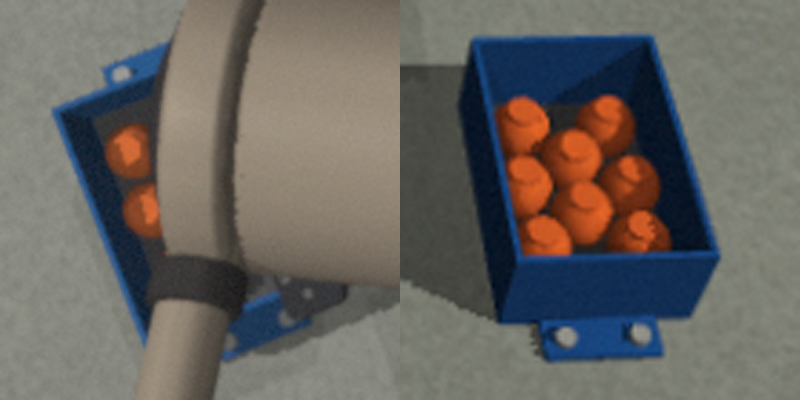

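```bash
python3 -m inch '-1 .05 -.15 0 0 -.1 0;-1 .1 -.3 0 0 -.07 0;-1 .13 -.45 0 0 0 0;-1 .15 -.5 0 0 0 0;-1 .15 -.5 0 0 0 0;-1 .15 -.5 0 0 0 0;-1 .1 -.4 0 0 0 0;-1 .08 -.3 0 0 0 0;-1 .05 -.2 0 0 0 0;-1 0 -.1 0 0 0 0;-1 0 0 0 0 0 0;-1 0 0 0 0 0 0' 60;  python3 g.py .50 -.12 .08 202.6;python3 - <<'E'
from h import *
s,w=snap('top','top6.png');_,c=snap('scene','scene6.png')
f=lambda i:cv2.resize(i,(400,400),interpolation=cv2.INTER_CUBIC)
cv2.imwrite('pics/c6.png',np.hstack([f(w[145:285,130:270]),f(c[185:295,380:490])]))
E
```

```text
time: 16.43
ee_pos: [0.5028, -0.1137, 0.2072]
tcp_rot: [0.002, -0.204, 0.979, 0.002]
ft_force: [0.3, 0.6, -3.4]
gripper_width: 0.0278
shift u [ 0.143 -0.127  3.178]
turn u [0.037 0.053 0.198] 16.4333 [ 0.5028 -0.1137  0.2072] [ 0.3  0.6 -3.4] 0.0278217820106912 [ 0.01  0.06 -0.02]
```

View pics/c6.png

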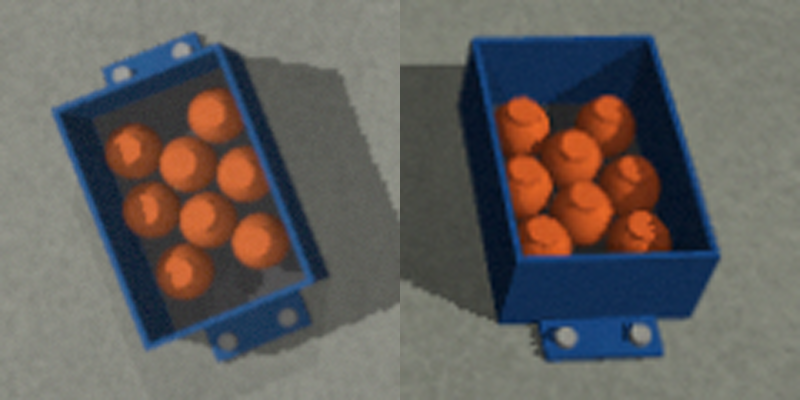

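View pics/top6.png

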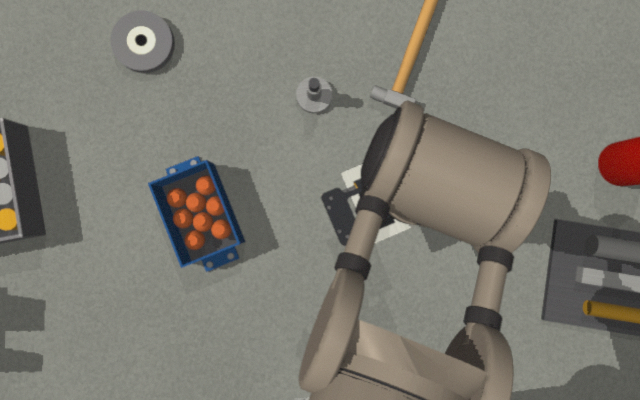

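Both views show eight separate stones and none overlapping. I'll check their heights by triangulating the stub tops.

```bash
python3 - <<'E'
from h import *
w=cv2.imread('pics/top6.png');c=cv2.imread('pics/scene6.png')
cv2.imwrite('pics/c7.png',np.hstack([cv2.resize(w[168:258,160:250],(400,400),interpolation=cv2.INTER_CUBIC),cv2.resize(c[205:265,400:460],(400,400),interpolation=cv2.INTER_CUBIC)]))
E
```

```text
(no output)
```

View pics/c7.png

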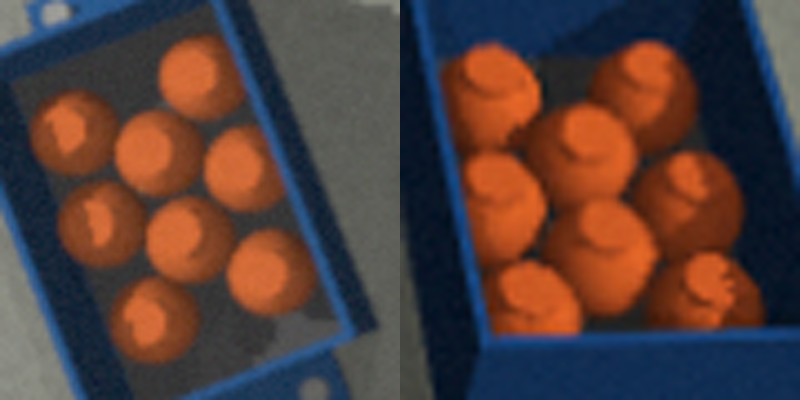

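```bash
python3 - <<'E'
from h import *
t=[(194,70),(68,128),(151,148),(239,165),(97,222),(178,236),(265,270),(148,320)]
c=[(530,287),(712,278),(606,223),(490,176),(692,174),(583,130),(492,69),(648,63)]
T=np.array(t)*.225+[160,168]-.39; C=(np.array(c)-[400,0])*.15+[400,205]-.42
a,da=ray('top',T);b,db=ray('scene',C)
for x,y in zip(da,db):
    p,r=meet([(a,x),(b,y)]); print(np.round(p*1000,1),round(r[0]*1000,1))
E
```

```text
[529.6 204.1  46. ] 0.1
[504.3 257.8  44.2] 0.6
[496.1 221.7  46. ] 0.3
[489.7 183.2  45.1] 1.0
[464.5 244.4  43.8] 0.4
[459.3 208.2  44.8] 1.2
[444.8 172.5  44.6] 0.2
[423.2 221.7  44.7] 0.5
```

All eight tops lie within about 2 mm of each other at 44–46 mm, where riding stones would read about 65 mm. So they are level, and I can stand the tamper down here.

```bash
python3 -m inch '-1 0 0 .15 .03 .05 0;-1 0 0 .3 0 0 0;-1 0 0 .4 0 0 0;-1 0 0 .4 0 0 0;-1 0 0 .4 0 0 0;-1 0 0 .4 0 0 0;-1 0 0 .3 0 0 0;-1 0 0 .2 0 0 0;-1 0 0 .1 0 0 0;-1 0 0 0 0 0 0;-1 0 0 0 0 0 0';  python3 g.py .50 -.12 .0771 203.6
```

```text
time: 17.45
ee_pos: [0.5031, -0.107, 0.0954]
tcp_rot: [0.0, -0.209, 0.978, -0.0]
ft_force: [-0.4, 0.7, -4.3]
gripper_width: 0.0276
shift u [ 0.204 -0.265  0.459]
turn u [-0.01   0.008  0.101] 17.45 [ 0.5031 -0.107   0.0954] [-0.4  0.7 -4.3] 0.027561843029090247 [ 0.05  0.02 -0.01]
```

```bash
python3 -m inch '-1 0 0 .08 0 0 0;-1 0 0 .08 0 0 0;-1 0 0 .08 0 0 0;-1 0 0 .06 0 0 0;-1 0 0 .04 0 0 0;-1 0 0 .02 0 0 0;-1 0 0 0 0 0 0';  python3 g.py .50 -.12 .0771 203.6
```

```text
time: 18.03
ee_pos: [0.505, -0.1076, 0.0822]
tcp_rot: [0.003, -0.209, 0.978, -0.002]
ft_force: [-0.0, -0.7, -3.7]
gripper_width: 0.0277
shift u [ 0.24  -0.231  0.128]
turn u [-0.057  0.054  0.102] 18.0333 [ 0.505  -0.1076  0.0822] [-0.  -0.7 -3.7] 0.027716223652304008 [ 0.07  0.06 -0.02]
```

```bash
python3 -m inch '-1 0 0 .03 -.05 .05 0;-1 0 0 .03 0 0 0;-1 0 0 .03 0 0 0;-1 0 0 .03 0 0 0;-1 0 0 .02 0 0 0;-1 0 0 .02 0 0 0;-1 0 0 0 0 0 0';  python3 g.py .50 -.12 .0771 203.6
```

```text
time: 18.62
ee_pos: [0.5053, -0.1079, 0.0786]
tcp_rot: [0.001, -0.209, 0.978, -0.001]
ft_force: [-0.1, 0.6, -4.3]
gripper_width: 0.0274
shift u [ 0.245 -0.222  0.038]
turn u [-0.018  0.018  0.099] 18.6167 [ 0.5053 -0.1079  0.0786] [-0.1  0.6 -4.3] 0.02742079005316654 [0.11 0.01 0.05]
```

```bash
python3 -m inch '-1 0 0 .03 -.02 .02 0;-1 0 0 .03 0 0 0;-1 0 0 .03 0 0 0;-1 0 0 .0 0 0 0';  python3 g.py .50 -.12 .0771 203.6
```

```text
time: 18.95
ee_pos: [0.5055, -0.1081, 0.0787]
tcp_rot: [0.001, -0.209, 0.978, -0.001]
ft_force: [-0.2, -0.3, -4.5]
gripper_width: 0.0276
shift u [ 0.247 -0.214  0.039]
turn u [-0.016  0.015  0.099] 18.95 [ 0.5055 -0.1081  0.0787] [-0.2 -0.3 -4.5] 0.027598484319178232 [ 0.   -0.01 -0.01]
```

```bash
python3 -m inch '-1 0 0 .05 0 .0 0;-1 0 0 .05 0 0 0;-1 0 0 .05 0 0 0';  python3 g.py .50 -.12 .0771 203.6
```

```text
time: 19.2
ee_pos: [0.5055, -0.1085, 0.078]
tcp_rot: [0.002, -0.209, 0.978, -0.001]
ft_force: [-9.7, 1.5, 19.9]
gripper_width: 0.0282
shift u [ 0.243 -0.206  0.023]
turn u [-0.034  0.032  0.098] 19.2 [ 0.5055 -0.1085  0.078 ] [-9.7  1.5 19.9] 0.02819138572146955 [1.29 1.1  0.18]
```

```bash
python3 -m inch '-1 0 0 0 -.02 .02 0;-1 0 0 0 0 0 0';  python3 g.py .50 -.12 .0771 203.6
```

```text
time: 19.37
ee_pos: [0.5059, -0.1086, 0.0789]
tcp_rot: [0.001, -0.209, 0.978, -0.001]
ft_force: [0.4, 0.4, -3.3]
gripper_width: 0.0278
shift u [ 0.252 -0.2    0.044]
turn u [-0.027  0.029  0.096] 19.3667 [ 0.5059 -0.1086  0.0789] [ 0.4  0.4 -3.3] 0.027762713610375654 [ 0.07  0.05 -0.  ]
```

```bash
python3 -m inch '-1 0 0 .04 -.02 .02 0;-1 0 0 .03 0 0 0;-.3 0 0 0 0 0 0;0 0 0 0 0 0 0;.5 0 0 0 0 0 0;1 0 0 0 0 0 0;1 0 0 0 0 0 0;1 0 0 0 0 0 0;1 0 0 0 0 0 0;1 0 0 0 0 0 0;1 0 0 0 0 0 0;1 0 0 0 0 0 0';  python3 g.py .50 -.12 .0771 203.6
```

```text
time: 20.37
ee_pos: [0.5069, -0.1094, 0.0767]
tcp_rot: [0.001, -0.209, 0.978, -0.001]
ft_force: [-0.2, -0.3, -0.2]
gripper_width: 0.0875
shift u [ 0.264 -0.171 -0.01 ]
turn u [-0.021  0.01   0.098] 20.3667 [ 0.5069 -0.1094  0.0767] [-0.2 -0.3 -0.2] 0.08746703666267143 [ 0.12  0.02 -0.03]
```

Released, and the wrist force is back to zero. I'll go straight up and then away.

```bash
python3 -m inch '1 0 0 -.1 0 0 0;1 0 0 -.2 0 0 0;1 0 0 -.3 0 0 0;1 0 0 -.4 0 0 0;1 0 0 -.5 0 0 0;1 0 0 -.5 0 0 0;1 0 0 -.5 0 0 0;1 0 0 -.5 0 0 0;1 0 0 -.3 0 0 0;1 0 0 -.2 0 0 0;1 0 0 0 0 0 0' ; python3 -m inch '1 0 -.2 0 0 0 0;1 0 -.4 0 0 0 0;1 0 -.6 0 0 0 0;1 0 -.6 0 0 0 0;1 0 -.6 0 0 0 0;1 0 -.6 0 0 0 0;1 0 -.5 0 0 0 0;1 0 -.3 0 0 0 0;1 0 -.2 0 0 0 0;1 0 0 0 0 0 0;1 0 0 0 0 0 0;1 0 0 0 0 0 0'; python3 - <<'E'
from h import *
s,w=snap('top','top8.png');_,c=snap('scene','scene8.png'); print(s['time'],s['dq'].round(3))
E
```

```text
time: 21.28
ee_pos: [0.5061, -0.109, 0.2297]
tcp_rot: [0.002, -0.209, 0.978, -0.002]
ft_force: [-0.1, -0.4, 0.0]
gripper_width: 0.0917
time: 22.28
ee_pos: [0.5707, -0.2638, 0.2182]
tcp_rot: [-0.005, -0.209, 0.978, 0.004]
ft_force: [-0.4, 0.4, 0.2]
gripper_width: 0.0917
22.2833 [ 0.004  0.004  0.012  0.004 -0.001  0.001]
```

View pics/top8.png

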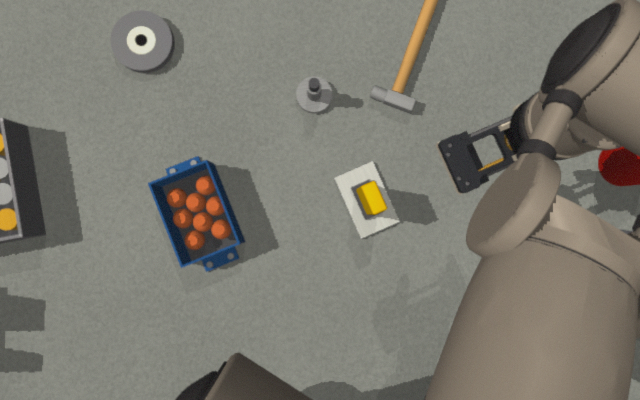

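View pics/scene8.png

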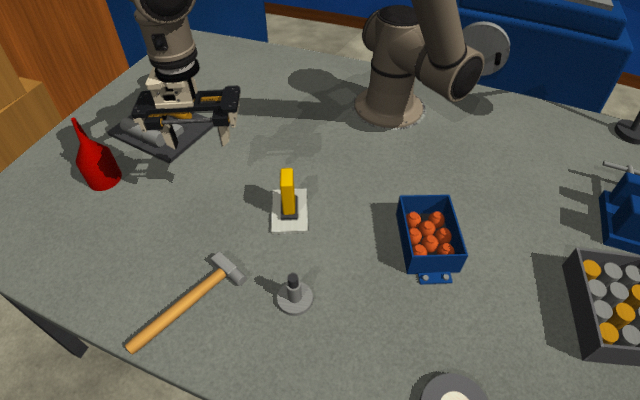

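The tamper stands upright at top (368,200) and scene (289,205), well clear of the tub. The stones are still in a single layer, and the gripper at z 0.22 is touching nothing.

```bash
python3 -m inch '1 0 0 0 0 0 0;1 0 0 0 0 0 0;1 0 0 0 0 0 0'; python3 -c "from rig import order; print(order.close_job())"
```

```text
time: 22.63
ee_pos: [0.5708, -0.2616, 0.2197]
tcp_rot: [-0.004, -0.211, 0.978, 0.004]
ft_force: [0.1, 0.7, 0.2]
gripper_width: 0.0918
the job is handed in; nothing more can be done
None
```

The stones now lie in one level layer. The tamper is standing upright on the bench, let go of and about 0.3 m from the tub centre. I handed the job in at about 22.6 s.

- **Pressing:** I pressed the foot down in the tub until it would sink no further. The highest wrist reading I saw was about 55 N, with 13 N of that sideways. The tool tilted about half a degree under load, so I levelled it and pressed a second time.
- **Stone check:** With the tamper lifted away, two-view triangulation put all eight stone tops at 44–46 mm. That is level within about 2 mm, but 2–4 mm above the expected 42 mm. I put this down to calibration and pixel reading, because a riding stone would read about 65 mm.
- **Foot height:** The foot bottomed out about 1 mm above the expected 42 mm, which is within the grip and tilt error.
- **Last pictures:** They show eight separate stones, the tamper upright and clear of the tub, and the gripper about 0.22 m above the bench and well away from both.

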